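# Shut the tool case and draw its latch tight

## Robot

A 7-joint arm with a two-finger parallel gripper is mounted at the origin on a cart in front of the work surface, level with it; the furniture and walls round the work are solid. World frame = base frame: x ahead of the robot, y to its left, z up, the work surface at z = 0. Lengths are in m, angles in rad, forces in N, time in s.
With the tool pointing down it reaches from about 0.425 to 1.025 m from the base axis. Payload 9.4 kg.
Tool frame: the origin (TCP) lies midway between the tips of the shut fingers; the grasp point (between the pads) lies 19 mm behind it; z points along the fingers, y is the line along which they close (so a half turn about z gives the same grasp; the last joint's range is limited). The gripper opens to 93 mm and grips with 3 to 60 N. Pads are 15 mm wide; open, the fingers measure 128 mm over their backs; the gripper's body (75 mm by 188 mm) begins 65 mm behind the grasp point.
Start: joints at [-0.077, 0.599, -0.003, 1.599, 0.002, 0.943, -0.08], TCP at [0.725, -0, 0.219] pointing down, gripper open.
Joint ranges: [-2.57, 2.57], [-0.35, 1.97], [-1.29, 1.29], [0.11, 2.56], [-1.05, 4.19], [0.11, 1.86], [-2.63, 2.63]. Speed limits (rad/s): [2.22, 2.22, 3.01, 3.01, 3.14, 3.14, 3.14].

## Interface

Orientations are given as a unit quaternion [w, x, y, z].
In Python, from rig import ctrl, vision, workorder gives the robot as it stands. The module is installed in compiled form; this text tells all that it offers.
- The arm moves only by the tool servo_tool, never from a script. Its argument "targets" is a list of rows, each a list of 7 numbers: the turn, a rotation vector about the tool's x, y, z in units of 6 degrees (1.0 is 6 degrees), then the shift along the tool's x, y, z in units of 25 mm (1.0 is 25 mm), then the finger opening in mm, from 0 to 93. A call has 1 to 10 rows; each row shifts and turns the commanded pose from where the row before left it, along the tool's axes as they then stand; what a row does not reach is not made up. A row lasts 1/10 s, in which the tool goes at most 50 mm and 8.59 degrees, less where a joint would pass 70% of its speed; a pose out of reach is approached as far as the arm can. A call is refused whole if a number of a shift passes 1 or a number of a turn 1, either way. A call with a gripper value outside its range is refused whole. The fingers move at their own pace and stop on an object; the grip force is fixed at half the most. Time passes only in rows, so rows that do not move let the fingers close. It gives the time, the measured TCP pose, the force, the opening and the grip force at its end, in the units of the state.
- ctrl.read_state(): the state, without advancing time (a new reading comes with each control period).
- vision.snapshot(name): name is "scene" or "side" or "wrist"; returns a dict with "img" (480x640x3 uint8, blue, green, red), "fx", "fy", "cx", "cy" (pixels), "cam_to_world" (4x4, takes a point from camera to world coordinates). Camera axes: x right, y up, looking along -z (the intrinsics and any distortion apply to the point x, -y, -z); pixel columns grow to the right and rows downward; lengths in m; the calibration is good to about 2 mm. A picture is of the moment at which its call begins. There is no depth.
- workorder.finish_job(): hands the job in; it is judged then, once.
The state is a dict: "clock": time; "q": joint angles; "joint_velocities": joint speeds; "tau": joint torques, N m; "tcp_pos": TCP position; "tcp_rot": TCP orientation; "force": force on the tool from outside, world axes, zero at the start; "moment": the same for the moment, N m; "opening": finger opening in m; "grip_force": force on a finger pad.
Only numpy, scipy, OpenCV 4.12 (cv2) and the standard library are available. Lean on these libraries where they do the work, as an engineer would, in place of code of your own. Each camera call takes 0.05 s, during which the arm holds its last target. There are 200 camera calls.

## Task

Shut the small blue tool case: lower its lid gently onto the rubber seal, lift the latch's wire bail so that its cross pin drops into the upturned hook on the lid, then press the latch lever down and in until it snaps over centre and lies flat at home, with the lid pulled tight on its seal. The hook is adjustable, so find its trough by feel; do not ram the pin against it or lean hard on the lid or lever, and leave the things around the case where they are.

Things in the scene. Friction and masses are not known exactly. Their poses are not given: they have to be found in the camera images.
- tool_case: Small blue sheet-steel tool case, 145 mm wide (y) x 105 mm deep (x), body 95 mm high plus a 30 mm high lid; heavy, it does not shift. Origin: centre of its underside on the worktop. Its own -x side is the front with the latch (it roughly faces the robot), x points from the front to the hinge, z up.
- case_lid (a joint): Lid angle about the rear top edge (rad): 0 = rims touching, grows as the front edge rises. A friction hinge holds the lid where it is left (a few newtons at the front edge move it). Shut but not latched it rests on the springy rubber seal at about 0.04 (front edge 4 mm too high); only the latch, pulling with 50 to 110 N, draws it below 0.02.
- lid_hinge (a point): Point on the lid's hinge axis (the axis is the case's y), middle of the width, at the rear rim 95 mm above the case's origin and 52.5 mm behind it. The lid's flat top lies 30 mm off the plane through this axis and the rim, and reaches 105 mm forward of it.
- lid_front_edge (a point): Middle of the lid's upper front edge; moves with the lid.
- keeper_plate (a point): On the lid's front face, middle, 10 mm above its lower rim; moves with the lid. In front of it the 22 mm wide keeper hook, screwed on over packing, so its place varies unseen: trough centre 12.5 to 26.5 mm out, pin seat 0.5 mm below to 1 mm above this point. Trough 6 mm wide, open upward; from the seated pin's centre: floor 2.2 mm down, outer lip (3.6 thick) 3.3 mm up, back block 13 mm up.
- latch_lever (a joint): Lever angle about lever_pivot (rad): 0 = home, hanging straight down along the case front; grows as its free end swings out (1.57 = level) and up, to 2.5. Plate 24 mm wide, free end 49 mm from the axis, outer face 5 mm out from the axis plane. Friction holds it. With the pin hooked the load begins near 1.3 to 1.8, peaks near 8 to 14 N at lever_pad; below about 0.1 it is over centre and snaps to 0.
- lever_pivot (a point): Point on the lever's pivot axis (along the case's y), fixed to the case front, 19 mm out from the face, 73 mm above the worktop, 32 mm below keeper_plate when the lid is tight.
- lever_pad (a point): Pressing point on the lever's outer face, 36 mm from the pivot axis, middle of the width; moves with the lever.
- latch_bail (a joint): Angle of the wire bail relative to the lever (rad); this minus the lever's angle is the bail's outward lean from upright. It pivots on the lever 11 mm from the lever's axis (with the lever home: below it, turned 0.35 rad towards the case), so lever and bail are two links, and lifting the bail swings the lever up. Light friction holds it.
- bail_pin (a point): Centre of the bail's cross pin, 43 mm from the bail's own pivot, lying along the case's y: a 4.4 mm steel pin with 7 mm round heads, 42 mm wide over the heads. Pinch it across the heads from above; lever and keeper pass between the two wire legs (28 mm apart) below it. The pin can turn between the fingers.
- oiler: Slim brown dropper bottle, 34 mm across, 102 mm high, standing beside the case; origin at its foot. Bystander.
- stubby_driver: Stubby amber screwdriver with a red end, 88 mm long, 29 mm thick, lying. Bystander.
- locking_pliers: Steel locking pliers, 192 mm long, 12 mm thick, lying flat. Bystander.
- black_bottle: Black bottle with a white cap, 58 mm across, 100 mm high, standing; origin at its foot. Bystander.

How it is judged:
On the way, in this order (a step that is already met when the one before it is completed fails the run):
1. the lid is down on its seal, latch still open (value of joint case_lid below 0.06 rad and value of joint latch_lever above 1 rad), for 0.2 s.
2. the hooked latch draws the lid down on its seal by itself, lever not yet home (value of joint case_lid below 0.032 rad and value of joint latch_lever between 0.25 and 1.25 rad and contact force between the fingers and case_lid_c0 below 0.5 N), for 0.15 s.
At the end, for the whole second after the job is handed in: The lever lies home (within 0.06 rad) and at rest, and the lid is drawn down tight on its seal by the hooked latch (below 0.025 rad, 2.6 mm at the front edge) (value of joint latch_lever below 0.06 rad and value of joint case_lid below 0.025 rad and velocity of joint latch_lever between -0.05 and 0.05 rad/s); the robot touches nothing.
It fails at once if the lid is slammed (falls faster than 2 rad/s) (velocity of joint case_lid below -2 rad/s).
It fails at once if the robot presses on the lid with more than 30 N (contact force between the fingers and case_lid_c0 above 30 N).
It fails at once if the robot presses on the lever with more than 30 N (contact force between the fingers and latch_lever_c0 above 30 N).
It fails at once if the held pin is rammed against the lid or hook with more than 18 N (contact force between latch_bail_c0 and case_lid above 18 N and (contact force between the fingers and latch_bail_c2 above 2 N or contact force between the fingers and latch_bail_c4 above 2 N)).
It fails at once if a thing beside the case is moved by more than 30 mm or tipped (distance of any of oiler, stubby_driver, locking_pliers, black_bottle from where it was at the start of the episode above 0.03 m or angle between any of oiler, black_bottle's own z axis and vertical above 0.5 rad).
It also fails if it takes over 72 s, if anything falls off the work surface, if the arm or the gripper's body presses on something with over 40 N, if the wrist force passes 120 N, or if a joint passes its speed limit or range.

## Working session

There is one attempt and no reset: what is moved stays moved. The work goes in short steps, Python scripts to look and compute and a tool call to move; the robot and the scene stay as the last step left them, time stands still between calls to the robot, and variables do not carry over. Pictures are saved under pics/ and viewed, at most 10 in all, crops included, and the job is handed in when it is done.

Besides the shell and the picture viewer there is one more tool, called after "Call:" in YAML: its name, and indented under it one key for each argument. servo_tool: Moves the arm, as the interface text tells. Its arguments: {"type":"object","properties":{"targets":{"type":"array","items":{"type":"array","items":{"type":"number"}}}},"required":["targets"]}

```bash
mkdir -p pics; cat > h.py <<'E'
import numpy as np, cv2
from rig import ctrl, vision, workorder
def snap(n,f):
    s=vision.snapshot(n); cv2.imwrite('pics/'+f+'.png',s['img']); np.savez('pics/'+f+'.npz',**s); return s
def ray(s,u,v):
    T=np.array(s['cam_to_world']); d=np.array([(u-s['cx'])/s['fx'],-(v-s['cy'])/s['fy'],-1.0])
    return T[:3,3],T[:3,:3]@d
def onplane(s,u,v,z):
    o,d=ray(s,u,v); return o+d*(z-o[2])/d[2]
def tri(a,pa,b,pb):
    o1,d1=ray(a,*pa);o2,d2=ray(b,*pb)
    A=np.stack([d1,-d2],1);t=np.linalg.lstsq(A,o2-o1,rcond=None)[0]
    p,q=o1+d1*t[0],o2+d2*t[1]; return (p+q)/2,np.linalg.norm(p-q)
def proj(s,p):
    T=np.array(s['cam_to_world']); c=T[:3,:3].T@(np.array(p)-T[:3,3])
    return s['cx']+s['fx']*c[0]/-c[2], s['cy']+s['fy']*c[1]/c[2]
E
python3 - <<'E'
from h import *
a=[]
for n in ('scene','side','wrist'):
    s=snap(n,n+'0'); print(n,{k:(np.round(s[k],3).tolist()) for k in s if k!='img'})
    a.append(s['img'])
st=ctrl.read_state(); print(st)
E
```

```text
scene {'fx': 594.749, 'fy': 594.749, 'cx': 319.25, 'cy': 238.963, 'cam_to_world': [[0.791, 0.237, -0.563, -0.116], [-0.611, 0.323, -0.723, -0.828], [0.01, 0.916, 0.4, 0.566], [0.0, 0.0, 0.0, 1.0]]}
side {'fx': 478.616, 'fy': 478.616, 'cx': 312.217, 'cy': 235.5, 'cam_to_world': [[0.992, 0.06, -0.108, 0.463], [-0.124, 0.466, -0.876, -0.798], [-0.002, 0.883, 0.47, 0.556], [0.0, 0.0, 0.0, 1.0]]}
wrist {'fx': 412.872, 'fy': 412.872, 'cx': 321.82, 'cy': 233.221, 'cam_to_world': [[1.0, -0.0, 0.001, 0.727], [-0.0, 0.969, 0.248, 0.067], [-0.001, -0.248, 0.969, 0.384], [0.0, 0.0, 0.0, 1.0]]}
{'clock': 0.15, 'q': array([-0.07669498,  0.59995359, -0.00255238,  1.59990425,  0.00182702,
        0.94289463, -0.07977775]), 'joint_velocities': array([-0.00020466, -0.00380014,  0.00131438, -0.00320122,  0.00153876,
        0.00079654,  0.00154618]), 'tau': array([ 4.23705205e-03, -7.65584278e+01,  1.49971146e+00, -2.52563953e+01,
       -5.22377843e-02,  1.48844108e-02,  9.41959070e-05]), 'tcp_pos': array([ 7.24656508e-01, -1.22245418e-05,  2.17964338e-01]), 'tcp_rot': array([-3.61533770e-04,  7.07071716e-01,  7.07141607e-01, -4.52325298e-04]), 'force': array([-0.40209019,  0.17902673, -0.0321801 ]), 'moment': array([0.02951509, 0.00520011, 0.01203181]), 'grip_force': 0.0, 'opening': 0.09298248547483921}
```

View pics/scene0.png

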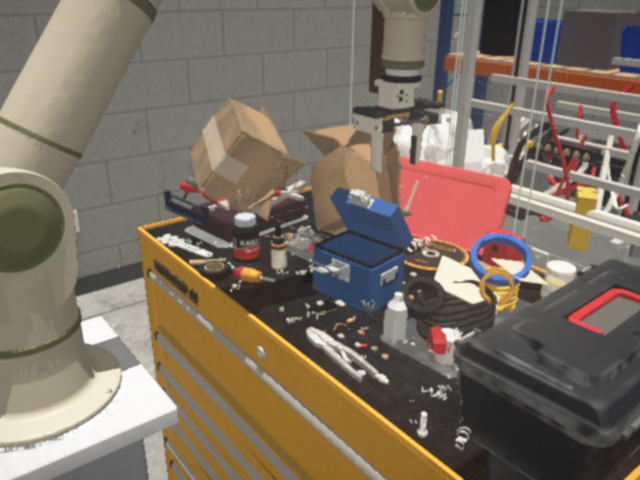

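View pics/side0.png

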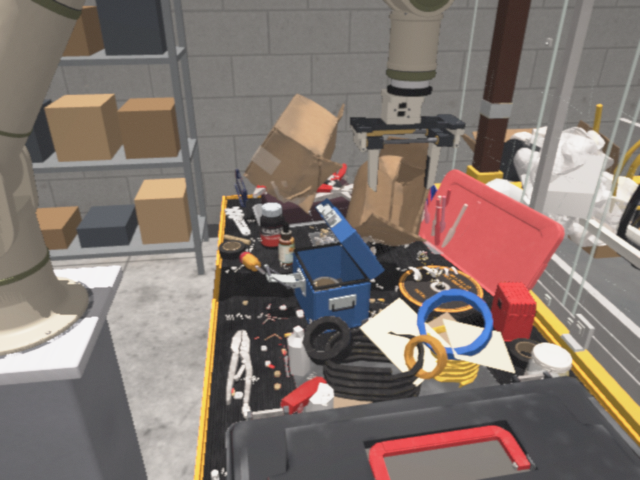

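```bash
python3 - <<'E'
import cv2,numpy as np
a=cv2.imread('pics/scene0.png')[180:315,300:425]; b=cv2.imread('pics/side0.png')[190:335,260:395]
f=lambda i:cv2.resize(i,(400,int(i.shape[0]*400/i.shape[1])),interpolation=cv2.INTER_CUBIC)
a,b=f(a),f(b); h=max(len(a),len(b))
p=lambda i:np.vstack([i,np.zeros((h-len(i),400,3),np.uint8)])
cv2.imwrite('pics/c1.png',np.hstack([p(a),p(b)])); print(a.shape,b.shape)
E
```

```text
(432, 400, 3) (429, 400, 3)
```

View pics/c1.png

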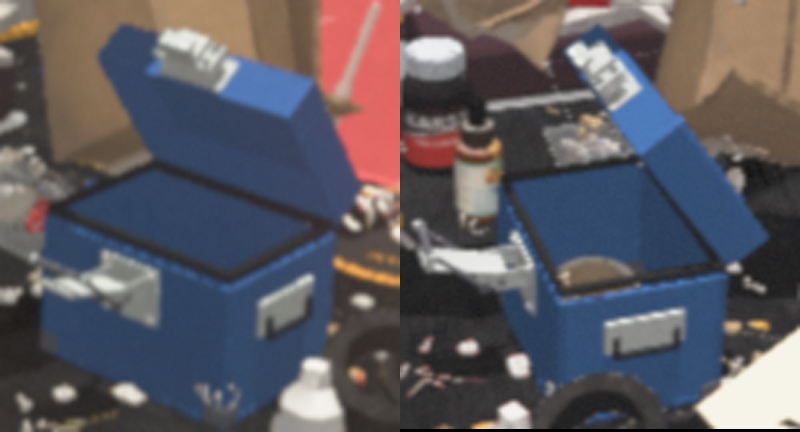

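View pics/wrist0.png

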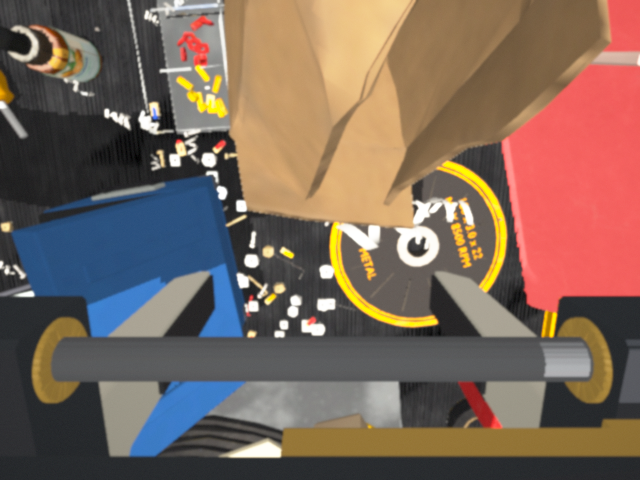

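```bash
python3 - <<'E'
from h import *
a=dict(np.load('pics/scene0.npz'));b=dict(np.load('pics/side0.npz'))
S=lambda x,y:(300+x/3.2,180+y/3.2); D=lambda x,y:(260+(x-400)/2.963,190+y/2.963)
pts={'FL':((48,208),(503,178)),'FR':((232,282),(555,297)),'RR':((335,230),(728,272)),'RL':((153,165),(640,162)),
'lidR':((302,78),(682,118)),'lidL':((125,25),(600,28)),'pinR?':((105,292),(440,270)),'pin?':((60,262),(416,226)),'levL?':((42,285),(418,255))}
for k,(p,q) in pts.items():
    P,e=tri(a,S(*p),b,D(*q)); print(k,P.round(4),round(e,4), onplane(a,*S(*p),.095).round(4),onplane(b,*D(*q),.095).round(4))
E
```

```text
FL [0.5285 0.0123 0.0914] 0.0009 [0.523  0.0049 0.095 ] [0.528  0.0068 0.095 ]
FR [ 0.5447 -0.1354  0.0956] 0.0018 [ 0.5446 -0.136   0.095 ] [ 0.5449 -0.1329  0.095 ]
RR [ 0.6512 -0.111   0.0884] 0.0003 [ 0.6404 -0.1211  0.095 ] [ 0.6486 -0.1203  0.095 ]
RL [0.6221 0.0235 0.0917] 0.0009 [0.6175 0.0184 0.095 ] [0.6208 0.0166 0.095 ]
lidR [ 0.6203 -0.1056  0.1906] 0.0004 [0.8072 0.0777 0.095 ] [0.6615 0.0759 0.095 ]
lidL [0.593  0.0202 0.1929] 0.0007 [0.7795 0.2435 0.095 ] [0.6279 0.2394 0.095 ]
pinR? [ 0.4813 -0.1007  0.0954] 0.0036 [ 0.4799 -0.1035  0.095 ] [ 0.4814 -0.0968  0.095 ]
pin? [ 0.469  -0.0751  0.109 ] 0.0068 [ 0.4831 -0.0587  0.095 ] [ 0.4692 -0.0458  0.095 ]
levL? [ 0.4693 -0.0606  0.0843] 0.0018 [ 0.4572 -0.076   0.095 ] [ 0.4692 -0.079   0.095 ]
```

Call:
servo_tool:
  targets:
    - [0,0,0,-0.9,0,0,0]
    - [0,0,0,-0.9,0,0,0]
    - [0,0,0,-0.9,0,0,0]
    - [0,0,0,-0.9,0,0,0]
    - [0,0,-1,0,0,0,0]
    - [0,0,-1,0,0,0,0]
    - [0,0,-1,0,0,0,0]
    - [0,0,-1,0,0,0,0]
    - [0,0,-1,0,0,0,0]
    - [0,0,-1,0,0,0,0]

```text
clock: 1.15
tcp_pos: [0.7248, -0.09, 0.2183]
tcp_rot: [-0.0, 0.452, 0.892, -0.0]
force: [-0.6, 0.5, -0.4]
opening: 0.0174
grip_force: 0.0
```

Call:
servo_tool:
  targets:
    - [0,0,-1,0,0,0,0]
    - [0,0,-1,0,0,0,0]
    - [0,0,-1,0,0,0,0]
    - [0,0,-1,0,0,0,0]
    - [0,0,-1,0,0,0,0]
    - [0,0,-1,0,0,0,0]
    - [0,0,-1,0,0,0,0]
    - [0,0,-1,0,0,0,0]
    - [0,0,-1,0,0,0,0]
    - [0,0,-1,0,0,0,0]

```text
clock: 2.15
tcp_pos: [0.7248, -0.0901, 0.2182]
tcp_rot: [-0.0, -0.054, 0.999, -0.0]
force: [-0.5, -0.1, 0.4]
opening: 0.0007
grip_force: 0.0
```

```bash
python3 - <<'E'
from h import *
s=snap('wrist','w1'); print(np.round(s['cam_to_world'],3).tolist())
E
```

```text
[[-0.109, -0.963, -0.245, 0.659], [0.994, -0.106, -0.026, -0.099], [-0.001, -0.247, 0.969, 0.384], [0.0, 0.0, 0.0, 1.0]]
```

View pics/w1.png

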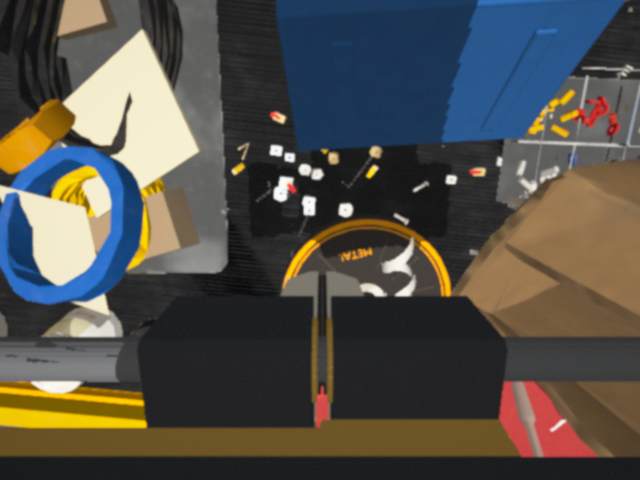

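Call:
servo_tool:
  targets:
    - [0,0,-0.45,0.8,0.2,0.4,0]
    - [0,0,0,0.8,0.2,0.5,0]
    - [0,0,0,0.5,0,0.3,0]
    - [0,0,0,0.3,0,0,0]

```text
clock: 2.6
tcp_pos: [0.6626, -0.0886, 0.1875]
tcp_rot: [-0.001, -0.075, 0.997, 0.0]
force: [0.1, -0.5, -0.5]
opening: 0.0004
grip_force: 0.0
```

Call:
servo_tool:
  targets:
    - [0,0,0,0.15,0,0,0]
    - [0,0,0,0.15,0,0,0]
    - [0,0,0,0.15,0,0,0]

```text
clock: 2.9
tcp_pos: [0.6537, -0.0899, 0.1891]
tcp_rot: [0.001, -0.076, 0.997, -0.0]
force: [0.3, 0.1, -0.2]
opening: 0.0006
grip_force: 0.0
```

Call:
servo_tool:
  targets:
    - [0,0,0,0.15,0,0,0]
    - [0,0,0,0.15,0,0,0]
    - [0,0,0,0.15,0,0,0]
    - [0,0,0,0.15,0,0,0]
    - [0,0,0,0.15,0,0,0]

```text
clock: 3.4
tcp_pos: [0.6343, -0.0928, 0.1886]
tcp_rot: [-0.0, -0.076, 0.997, -0.0]
force: [-0.5, -0.3, 0.3]
opening: 0.0004
grip_force: 0.0
```

Call:
servo_tool:
  targets:
    - [0,0,0,0.15,0,0,0]
    - [0,0,0,0.15,0,0,0]
    - [0,0,0,0.15,0,0,0]

```text
clock: 3.7
tcp_pos: [0.6238, -0.0944, 0.1888]
tcp_rot: [0.001, -0.076, 0.997, 0.0]
force: [2.5, 0.3, -0.8]
opening: 0.0004
grip_force: 0.8
```

Call:
servo_tool:
  targets:
    - [0,0,0,0.18,0,0.06,0]
    - [0,0,0,0.18,0,0.06,0]
    - [0,0,0,0.17,0,0.08,0]
    - [0,0,0,0.17,0,0.08,0]
    - [0,0,0,0.17,0,0.1,0]
    - [0,0,0,0.17,0,0.1,0]
    - [0,0,0,0.15,0,0.11,0]
    - [0,0,0,0.15,0,0.11,0]

```text
clock: 4.5
tcp_pos: [0.59, -0.0996, 0.1708]
tcp_rot: [-0.0, -0.076, 0.997, -0.0]
force: [1.7, -0.4, -0.1]
opening: 0.0004
grip_force: 0.5
```

Call:
servo_tool:
  targets:
    - [0,0,0,0.15,0,0.13,0]
    - [0,0,0,0.15,0,0.13,0]
    - [0,0,0,0.13,0,0.14,0]
    - [0,0,0,0.13,0,0.14,0]
    - [0,0,0,0.12,0,0.15,0]
    - [0,0,0,0.12,0,0.15,0]

```text
clock: 5.1
tcp_pos: [0.5703, -0.1026, 0.1498]
tcp_rot: [-0.0, -0.076, 0.997, 0.0]
force: [1.3, 0.3, 1.2]
opening: 0.0006
grip_force: 0.3
```

Call:
servo_tool:
  targets:
    - [0,0,0,0.09,0,0.16,0]
    - [0,0,0,0.08,0,0.16,0]
    - [0,0,0,0.06,0,0.16,0]
    - [0,0,0,0.05,0,0.15,0]

```text
clock: 5.5
tcp_pos: [0.5634, -0.1037, 0.134]
tcp_rot: [-0.0, -0.076, 0.997, -0.0]
force: [-0.5, -0.5, 0.8]
opening: 0.0004
grip_force: 0.4
```

Call:
servo_tool:
  targets:
    - [0,0,0,0,0,0.06,0]
    - [0,0,0,0,0,0.06,0]
    - [0,0,0,0,0,0.04,0]
    - [0,0,0,0,0,0,0]

```text
clock: 5.9
tcp_pos: [0.5638, -0.1036, 0.1303]
tcp_rot: [0.0, -0.076, 0.997, 0.0]
force: [0.6, -0.1, -0.4]
opening: 0.0007
grip_force: 0.0
```

Call:
servo_tool:
  targets:
    - [0,0,0,0,0,0.04,0]
    - [0,0,0,0,0,0.04,0]
    - [0,0,0,0,0,0,0]

```text
clock: 6.2
tcp_pos: [0.5637, -0.1037, 0.1287]
tcp_rot: [0.0, -0.076, 0.997, -0.0]
force: [-1.5, 0.2, 3.6]
opening: 0.0005
grip_force: 1.9
```

Call:
servo_tool:
  targets:
    - [0,0,0,0,0,0.04,0]
    - [0,0,0,0,0,0.02,0]
    - [0,0,0,0,0,0,0]

```text
clock: 6.5
tcp_pos: [0.5636, -0.1037, 0.1281]
tcp_rot: [0.0, -0.076, 0.997, -0.001]
force: [-4.5, -0.3, 16.2]
opening: 0.0003
grip_force: 7.9
```

Call:
servo_tool:
  targets:
    - [0,0,0,0,0,-0.5,0]
    - [0,0,0,0,0.5,-1,0]
    - [0,0,0,0,0.5,-1,0]
    - [0,0,0,0,0.5,-0.5,0]
    - [0,0,0,0,0,0,0]

```text
clock: 7.0
tcp_pos: [0.5589, -0.0647, 0.2037]
tcp_rot: [0.002, -0.077, 0.997, -0.0]
force: [-0.5, 0.2, 0.6]
opening: 0.0008
grip_force: 0.0
```

```bash
python3 - <<'E'
from h import *
w=snap('wrist','w2');a=snap('scene','s2');b=snap('side','d2')
print(np.round(w['cam_to_world'],3).tolist())
f=lambda i,w,h:cv2.resize(i,(w,h),interpolation=cv2.INTER_CUBIC)
A=f(a['img'][200:310,300:410],300,300);B=f(b['img'][210:320,265:375],300,300)
W=f(w['img'][:,:],500,375)
o=np.zeros((600,800,3),np.uint8);o[:300,:300]=A;o[300:,:300]=B;o[:375,300:]=W
cv2.imwrite('pics/c2.png',o)
E
```

```text
[[-0.153, -0.957, -0.248, 0.493], [0.988, -0.149, -0.037, -0.077], [-0.001, -0.251, 0.968, 0.37], [0.0, 0.0, 0.0, 1.0]]
```

View pics/c2.png

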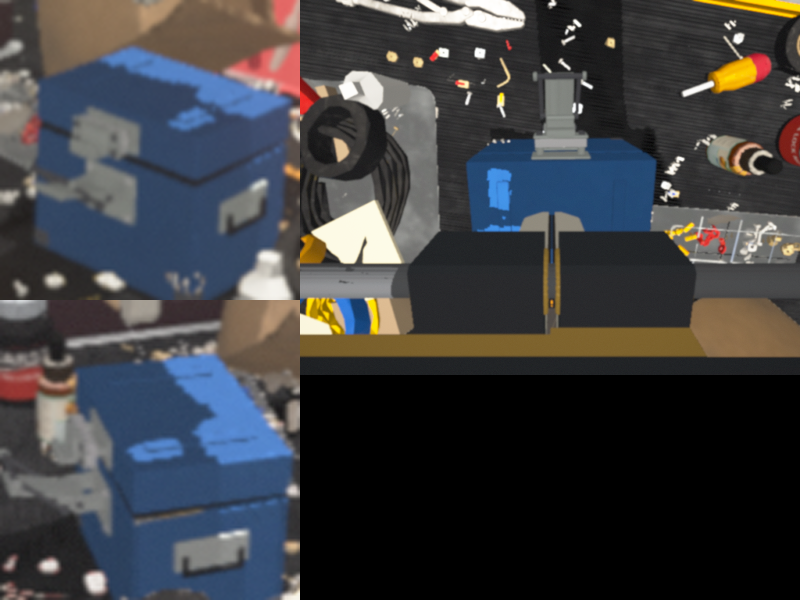

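```bash
python3 - <<'E'
import cv2,numpy as np
w=cv2.imread('pics/w2.png')[80:210,275:405]; a=cv2.imread('pics/s2.png')[230:300,300:370]; b=cv2.imread('pics/d2.png')[240:310,255:325]
f=lambda i,w,h:cv2.resize(i,(w,h),interpolation=cv2.INTER_CUBIC)
o=np.zeros((520,800,3),np.uint8);o[:520,:520]=f(w,520,520);o[:260,520:780]=f(a,260,260);o[260:,520:780]=f(b,260,260)
cv2.imwrite('pics/c3.png',o)
E
```

```text
(no output)
```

View pics/c3.png

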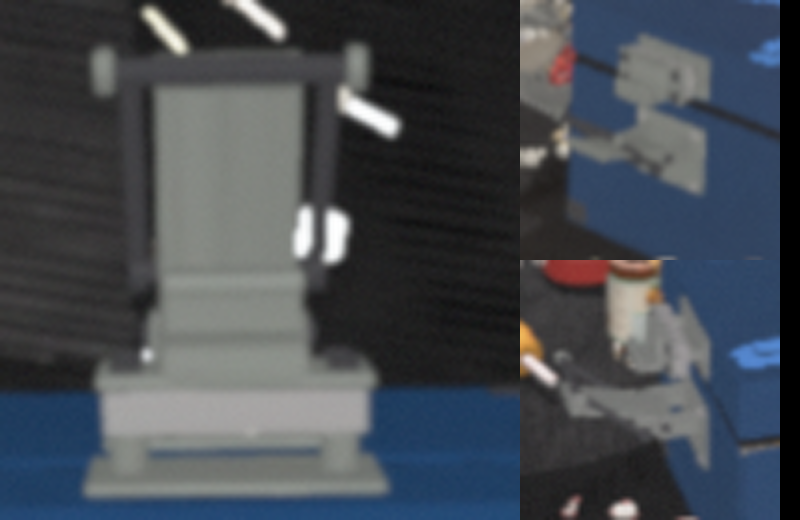

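```bash
python3 - <<'E'
from h import *
w=dict(np.load('pics/w2.npz'));a=dict(np.load('pics/s2.npz'));b=dict(np.load('pics/d2.npz'))
e1=onplane(w,215,207,.129);e2=onplane(w,454,202,.129);print('edge',e1,e2,'yaw',np.arctan2(-(e2-e1)[0],(e2-e1)[1]),'len',np.linalg.norm(e2-e1))
yaw=.15; c=(e1+e2)/2; 
X=np.array([np.cos(yaw),np.sin(yaw),0]);Y=np.array([-np.sin(yaw),np.cos(yaw),0])
F=np.array([c[0],c[1],0]); print('front mid',F)
def P(out,z,y=0): return F-X*out*1e-3+Y*y*1e-3+np.array([0,0,z*1e-3])
cr=lambda p:((p[0]-275)*4,(p[1]-80)*4)
for n,o,z in [('topedge',0,129),('kp',0,109),('lowrim',0,99),('bodybot',0,0),('blk12',12.5-3,122),('blk26',26.5-3,122),('lipin12',15.5,112.3),('lipin26',29.5,112.3),('pivot',19,73),('leverend',19+49,73),('pin',55,104)]:
    print(n,np.round(cr(proj(w,P(o,z,-11))),0),np.round(cr(proj(w,P(o,z,11))),0))
for z in (.095,.1,.105,.11):
    p=onplane(w,332.75,97.5,z); d=p-F; print(z,'pin out',-d@X,'y',d@Y, proj(a,p),proj(b,p+Y*-.02),proj(b,p+Y*.02))
E
```

```text
edge [ 0.54823565 -0.13233875  0.129     ] [0.52356075 0.00688401 0.129     ] yaw 0.17541167694964546 len 0.14139246193075375
front mid [ 0.5358982  -0.06272737  0.        ]
topedge [163. 498.] [311. 498.]
kp [165. 475.] [303. 475.]
lowrim [166. 464.] [298. 465.]
bodybot [172. 392.] [270. 392.]
blk12 [163. 427.] [310. 428.]
blk26 [163. 333.] [312. 334.]
lipin12 [164. 380.] [306. 380.]
lipin26 [164. 288.] [308. 289.]
pivot [168. 335.] [291. 335.]
leverend [168.  44.] [297.  45.]
pin [165. 116.] [308. 117.]
0.095 pin out 0.062440328940053726 y -0.0007325511109226458 (np.float64(319.6304343047132), np.float64(265.89158063728433)) (np.float64(271.02063261735265), np.float64(279.9390842698718)) (np.float64(266.67886326827863), np.float64(268.2589062979524))
0.1 pin out 0.06211887953441985 y -0.0008515267346623674 (np.float64(319.8315363556812), np.float64(263.34823854871973)) (np.float64(271.093753402623), np.float64(277.53932819681256)) (np.float64(266.7372391120253), np.float64(265.9212161090566))
0.105 pin out 0.061797430128785975 y -0.0009705023584020873 (np.float64(320.03334328111026), np.float64(260.79598189724675)) (np.float64(271.1672918421844), np.float64(275.1258650988947)) (np.float64(266.7959352891388), np.float64(263.5706980084638))
0.11 pin out 0.06147598072315211 y -0.001089477982141809 (np.float64(320.2358587934462), np.float64(258.2347637314844)) (np.float64(271.2412515246479), np.float64(272.69857720124503)) (np.float64(266.8549544435839), np.float64(261.2072461172678))
```

Call:
servo_tool:
  targets:
    - [0,0,-0.1,0.85,0.26,0,56]
    - [0,0,0,0.85,0,0,56]
    - [0,0,0,0.85,0,0,56]
    - [0,0,0,0.83,0,0.5,56]
    - [0,0,0,0,0,0.8,56]
    - [0,0,0,0,0,0.8,56]
    - [0,0,0,0,0,0.4,56]
    - [0,0,0,0,0,0,56]

```text
clock: 7.95
tcp_pos: [0.4727, -0.0738, 0.1377]
tcp_rot: [-0.002, -0.081, 0.997, 0.0]
force: [0.8, 0.4, 0.2]
opening: 0.0552
grip_force: 0.0
```

```bash
python3 - <<'E'
from h import *
w=snap('wrist','w3');b=snap('side','d3');a=snap('scene','s3'); st=ctrl.read_state();print(st['tcp_pos'],st['q'],np.round(w['cam_to_world'],3).tolist())
f=lambda i,w,h:cv2.resize(i,(w,h),interpolation=cv2.INTER_CUBIC)
o=np.zeros((600,800,3),np.uint8);o[:360,:480]=f(w['img'],480,360);o[:300,480:780]=f(a['img'][210:300,290:380],300,300);o[300:,480:780]=f(b['img'][220:310,245:335],300,300)
cv2.imwrite('pics/c4.png',o)
E
```

```text
[ 0.47393    -0.07356205  0.13960246] [ 0.37299317  0.46496928 -0.45998035  2.20635671  0.3925333   0.54721545
  1.34947371] [[-0.161, -0.957, -0.241, 0.408], [0.987, -0.156, -0.04, -0.086], [0.0, -0.244, 0.97, 0.304], [0.0, 0.0, 0.0, 1.0]]
```

View pics/c4.png

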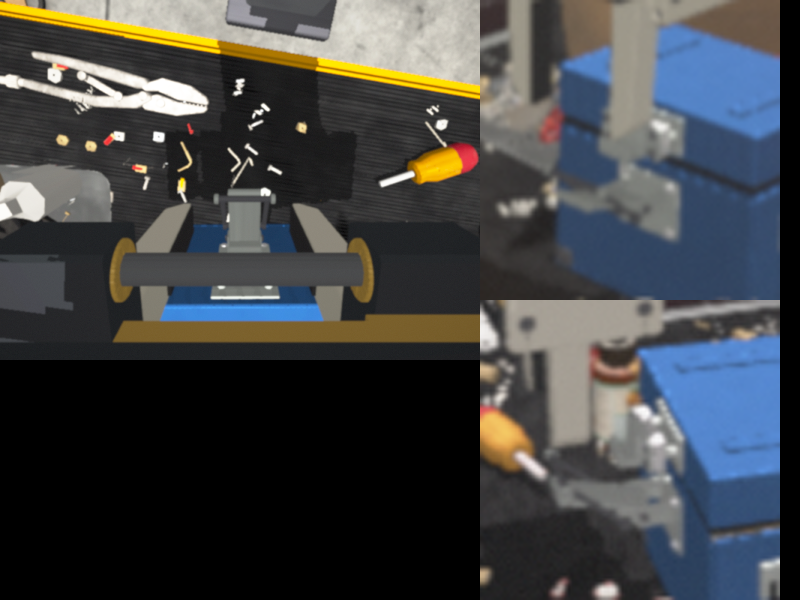

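```bash
python3 - <<'E'
from h import *
w2=dict(np.load('pics/w2.npz'));w3=dict(np.load('pics/w3.npz'));b=dict(np.load('pics/d3.npz'))
print(tri(w2,(332.75,97.5),w3,(326,266)),tri(w2,(300.75,98),w3,(289.3,266.7)),tri(w2,(364.2,97),w3,(362.7,265.5)))
f=lambda i,w,h:cv2.resize(i,(w,h),interpolation=cv2.INTER_CUBIC)
o=np.zeros((600,800,3),np.uint8);o[:400,:]=f(w3['img'][230:350,230:470][:,:],800,400)
o[400:,:400]=f(b['img'][255:295,255:335],400,200)
cv2.imwrite('pics/c5.png',o)
E
```

```text
(array([ 0.47475605, -0.07301425,  0.10200385]), np.float64(0.00027036575451093117)) (array([ 0.47806089, -0.09203302,  0.10248047]), np.float64(0.0005940925364324947)) (array([ 0.4715165 , -0.05410113,  0.10163142]), np.float64(0.0007705536120389069))
```

View pics/c5.png

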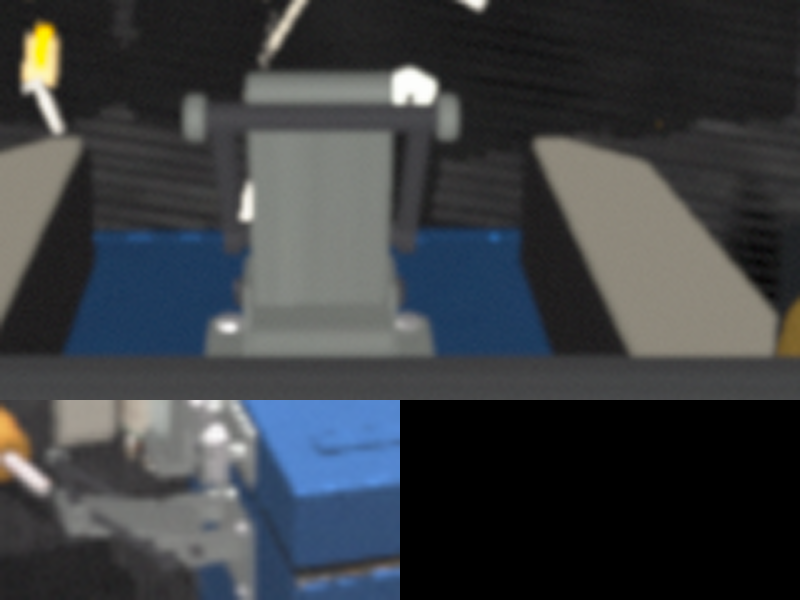

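Call:
servo_tool:
  targets:
    - [0,0,0,-0.03,0.02,0.6,56]
    - [0,0,0,0,0,0.6,56]
    - [0,0,0,0,0,0.4,56]
    - [0,0,0,0,0,0.3,56]
    - [0,0,0,0,0,0,56]

```text
clock: 8.6
tcp_pos: [0.4741, -0.0729, 0.0914]
tcp_rot: [-0.0, -0.081, 0.997, -0.0]
force: [0.5, -0.0, -0.1]
opening: 0.0563
grip_force: 0.0
```

Call:
servo_tool:
  targets:
    - [0,0,0,0,0,0,48]
    - [0,0,0,0,0,0,44]
    - [0,0,0,0,0,0,42]
    - [0,0,0,0,0,0,38]
    - [0,0,0,0,0,0,36]

```text
clock: 9.1
tcp_pos: [0.4741, -0.0721, 0.0921]
tcp_rot: [0.0, -0.081, 0.997, 0.0]
force: [-2.2, 4.0, 0.5]
opening: 0.0412
grip_force: 30.0
```

Call:
servo_tool:
  targets:
    - [0,0,0,-0.1,0.02,-0.07,36]
    - [0,0,0,-0.1,0,-0.07,36]
    - [0,0,0,-0.1,0,-0.07,36]
    - [0,0,0,-0.1,0,-0.07,36]
    - [0,0,0,-0.1,0,-0.07,36]

```text
clock: 9.6
tcp_pos: [0.4859, -0.07, 0.1006]
tcp_rot: [-0.001, -0.081, 0.997, 0.0]
force: [-1.6, 4.7, -1.9]
opening: 0.0412
grip_force: 30.0
```

Call:
servo_tool:
  targets:
    - [0,0,0,-0.1,0,-0.08,36]
    - [0,0,0,-0.1,0,-0.08,36]
    - [0,0,0,-0.1,0,-0.08,36]
    - [0,0,0,-0.1,0,-0.08,36]
    - [0,0,0,0,0,0,36]

```text
clock: 10.1
tcp_pos: [0.4964, -0.0682, 0.1088]
tcp_rot: [-0.0, -0.081, 0.997, 0.0]
force: [-2.6, 5.1, 0.6]
opening: 0.0413
grip_force: 30.0
```

Call:
servo_tool:
  targets:
    - [0,0,0,-0.05,0.03,-0.06,36]
    - [0,0,0,-0.05,0.03,0,36]
    - [0,0,0,-0.05,0,0,36]
    - [0,0,0,-0.05,0,0,36]
    - [0,0,0,0,0,0,36]

```text
clock: 10.6
tcp_pos: [0.5014, -0.0669, 0.1102]
tcp_rot: [0.0, -0.081, 0.997, -0.0]
force: [-2.6, -0.2, 3.0]
opening: 0.0408
grip_force: 30.0
```

Call:
servo_tool:
  targets:
    - [0,0,0,-0.04,0,0,36]
    - [0,0,0,-0.04,0,0,36]
    - [0,0,0,-0.04,0,0,36]
    - [0,0,0,0,0,0,36]

```text
clock: 11.0
tcp_pos: [0.5045, -0.0662, 0.1101]
tcp_rot: [0.0, -0.081, 0.997, -0.0]
force: [-1.5, -1.3, 1.3]
opening: 0.0408
grip_force: 30.0
```

Call:
servo_tool:
  targets:
    - [0,0,0,-0.04,0,0,36]
    - [0,0,0,-0.04,0,0,36]
    - [0,0,0,-0.04,0,0,36]
    - [0,0,0,0,0,0,36]

```text
clock: 11.4
tcp_pos: [0.5073, -0.0656, 0.1101]
tcp_rot: [0.0, -0.081, 0.997, -0.0]
force: [-1.0, -2.7, 0.2]
opening: 0.0409
grip_force: 30.0
```

Call:
servo_tool:
  targets:
    - [0,0,0,-0.04,0,0,36]
    - [0,0,0,-0.04,0,0,36]
    - [0,0,0,0,0,0,36]

```text
clock: 11.7
tcp_pos: [0.5092, -0.0654, 0.1101]
tcp_rot: [0.0, -0.081, 0.997, -0.0]
force: [-1.3, -3.6, 1.0]
opening: 0.0406
grip_force: 30.0
```

Call:
servo_tool:
  targets:
    - [0,0,0,-0.04,-0.03,0,36]
    - [0,0,0,-0.04,-0.01,0,36]
    - [0,0,0,0,0,0,36]

```text
clock: 12.0
tcp_pos: [0.5114, -0.0652, 0.1101]
tcp_rot: [0.0, -0.082, 0.997, 0.0]
force: [-0.8, 1.9, -0.4]
opening: 0.0403
grip_force: 30.0
```

Call:
servo_tool:
  targets:
    - [0,0,0,-0.04,0,0,36]
    - [0,0,0,0,0,0,36]

```text
clock: 12.2
tcp_pos: [0.5122, -0.0652, 0.1101]
tcp_rot: [0.0, -0.081, 0.997, 0.0]
force: [-1.8, 2.4, -0.5]
opening: 0.0406
grip_force: 30.0
```

Call:
servo_tool:
  targets:
    - [0,0,0,-0.04,0,0,36]
    - [0,0,0,-0.02,0,0,36]
    - [0,0,0,0,0,0,36]

```text
clock: 12.5
tcp_pos: [0.5136, -0.0651, 0.1101]
tcp_rot: [0.0, -0.081, 0.997, 0.0]
force: [-1.5, 3.5, -1.9]
opening: 0.0407
grip_force: 30.0
```

Call:
servo_tool:
  targets:
    - [0,0,0,-0.04,0,0,36]
    - [0,0,0,0,0,0,36]

```text
clock: 12.7
tcp_pos: [0.5146, -0.0649, 0.1101]
tcp_rot: [0.0, -0.081, 0.997, 0.0]
force: [-2.8, 4.6, -0.7]
opening: 0.0402
grip_force: 30.0
```

Call:
servo_tool:
  targets:
    - [0,0,0,-0.03,0.03,0,36]
    - [0,0,0,0,0,0,36]

```text
clock: 12.9
tcp_pos: [0.5152, -0.0647, 0.1101]
tcp_rot: [-0.0, -0.081, 0.997, -0.0]
force: [-2.1, 2.6, -1.0]
opening: 0.0406
grip_force: 30.0
```

Call:
servo_tool:
  targets:
    - [0,0,0,-0.03,0,0,36]
    - [0,0,0,0,0,0,36]

```text
clock: 13.1
tcp_pos: [0.516, -0.0645, 0.1101]
tcp_rot: [-0.0, -0.081, 0.997, -0.0]
force: [-1.9, 3.0, -2.0]
opening: 0.0406
grip_force: 30.0
```

Call:
servo_tool:
  targets:
    - [0,0,0,-0.03,0,0,36]
    - [0,0,0,-0.03,0,0,36]
    - [0,0,0,0,0,0,36]

```text
clock: 13.4
tcp_pos: [0.5176, -0.0644, 0.1101]
tcp_rot: [0.0, -0.081, 0.997, -0.0]
force: [-2.2, 0.7, -1.5]
opening: 0.0401
grip_force: 30.0
```

Call:
servo_tool:
  targets:
    - [0,0,0,-0.03,0,0,36]
    - [0,0,0,0,0,0,36]

```text
clock: 13.6
tcp_pos: [0.5177, -0.0643, 0.1101]
tcp_rot: [-0.0, -0.081, 0.997, -0.0]
force: [-3.9, 0.4, 0.3]
opening: 0.0402
grip_force: 30.0
```

Call:
servo_tool:
  targets:
    - [0,0,0,-0.02,0,0,36]
    - [0,0,0,0,0,0,36]

```text
clock: 13.8
tcp_pos: [0.5178, -0.0643, 0.11]
tcp_rot: [-0.001, -0.081, 0.997, -0.0]
force: [-5.2, 1.6, 0.8]
opening: 0.0403
grip_force: 30.0
```

Call:
servo_tool:
  targets:
    - [0,0,0,0.05,0,0,36]
    - [0,0,0,0.03,0,0,36]
    - [0,0,0,0,0,0.04,36]
    - [0,0,0,0,0,0.04,36]
    - [0,0,0,0,0,0,36]

```text
clock: 14.3
tcp_pos: [0.5169, -0.0644, 0.1081]
tcp_rot: [0.0, -0.081, 0.997, -0.0]
force: [-1.5, -0.6, 0.7]
opening: 0.0401
grip_force: 30.0
```

Call:
servo_tool:
  targets:
    - [0,0,0,0,0,0.04,36]
    - [0,0,0,0,0,0.04,36]
    - [0,0,0,0,0,0,36]

```text
clock: 14.6
tcp_pos: [0.5166, -0.0644, 0.1059]
tcp_rot: [-0.0, -0.081, 0.997, -0.0]
force: [-1.9, -1.0, -0.6]
opening: 0.0404
grip_force: 30.0
```

Call:
servo_tool:
  targets:
    - [0,0,0,0,0,0.04,36]
    - [0,0,0,0,0,0.03,36]
    - [0,0,0,0,0,0,36]

```text
clock: 14.9
tcp_pos: [0.5166, -0.0644, 0.1042]
tcp_rot: [-0.0, -0.081, 0.997, -0.0]
force: [-1.1, -1.3, -0.5]
opening: 0.0405
grip_force: 30.0
```

Call:
servo_tool:
  targets:
    - [0,0,0,0,0,0.03,36]
    - [0,0,0,0,0,0.02,36]
    - [0,0,0,0,0,0,36]

```text
clock: 15.2
tcp_pos: [0.5167, -0.0643, 0.103]
tcp_rot: [-0.0, -0.081, 0.997, -0.0]
force: [-0.8, -2.1, -0.4]
opening: 0.0403
grip_force: 30.0
```

Call:
servo_tool:
  targets:
    - [0,0,0,0,0,0.03,36]
    - [0,0,0,0,0,0.02,36]
    - [0,0,0,0,0,0,36]

```text
clock: 15.5
tcp_pos: [0.5167, -0.0643, 0.1019]
tcp_rot: [0.0, -0.081, 0.997, -0.0]
force: [-0.9, -2.2, 0.6]
opening: 0.0404
grip_force: 30.0
```

Call:
servo_tool:
  targets:
    - [0,0,0,0,0,0.03,36]
    - [0,0,0,0,0,0,36]

```text
clock: 15.7
tcp_pos: [0.5167, -0.0643, 0.1013]
tcp_rot: [0.0, -0.081, 0.997, -0.0]
force: [-1.8, -2.3, 3.9]
opening: 0.04
grip_force: 30.0
```

Call:
servo_tool:
  targets:
    - [0,0,0,0.04,0,0,36]
    - [0,0,0,0.03,0,0,36]
    - [0,0,0,0.02,0,0,36]
    - [0,0,0,0,0,0,36]

```text
clock: 16.1
tcp_pos: [0.5154, -0.0645, 0.1014]
tcp_rot: [0.001, -0.081, 0.997, 0.0]
force: [3.2, -3.0, 4.7]
opening: 0.0403
grip_force: 30.0
```

Call:
servo_tool:
  targets:
    - [0,0,0,-0.035,0,0,36]
    - [0,0,0,0,0,-0.01,44]
    - [0,0,0,0,0,0,50]
    - [0,0,0,0,0,0,56]
    - [0,0,0,0,0,0,56]
    - [0,0,0,0,0,-0.2,56]
    - [0,0,0,0,0,-0.6,56]
    - [0,0,0,0,0,-0.8,56]
    - [0,0,0,0,0,-0.9,56]
    - [0,0,0,0,0,0,0]

```text
clock: 17.1
tcp_pos: [0.5166, -0.0644, 0.1664]
tcp_rot: [0.002, -0.081, 0.997, -0.0]
force: [0.3, 0.3, -0.2]
opening: 0.0516
grip_force: 0.0
```

Call:
servo_tool:
  targets:
    - [0,-1,0,0.5,0,0,0]
    - [0,-1,0,0.5,0,0,0]
    - [0,-0.5,0,0.5,0,0,0]
    - [0,0,0,0.15,0,0,0]
    - [0,0,0,0,0,0,0]

```text
clock: 17.6
tcp_pos: [0.4748, -0.0711, 0.1589]
tcp_rot: [0.129, -0.08, 0.988, 0.01]
force: [0.8, -0.0, 0.8]
opening: 0.0125
grip_force: 0.0
```

```bash
python3 - <<'E'
from h import *
w=snap('wrist','w6');b=snap('side','d6');a=snap('scene','s6'); st=ctrl.read_state();print(st['tcp_pos'],st['q'])
f=lambda i,w,h:cv2.resize(i,(w,h),interpolation=cv2.INTER_CUBIC)
o=np.zeros((600,800,3),np.uint8);o[:360,:480]=f(w['img'],480,360);o[:300,480:780]=f(a['img'][220:290,300:370],300,300);o[300:,480:780]=f(b['img'][230:300,260:330],300,300)
cv2.imwrite('pics/c6.png',o)
E
```

```text
[ 0.47678273 -0.07065525  0.15919845] [ 0.37903906  0.36514533 -0.39832718  2.36860184  0.4837797   0.19641678
  1.29225167]
```

View pics/c6.png

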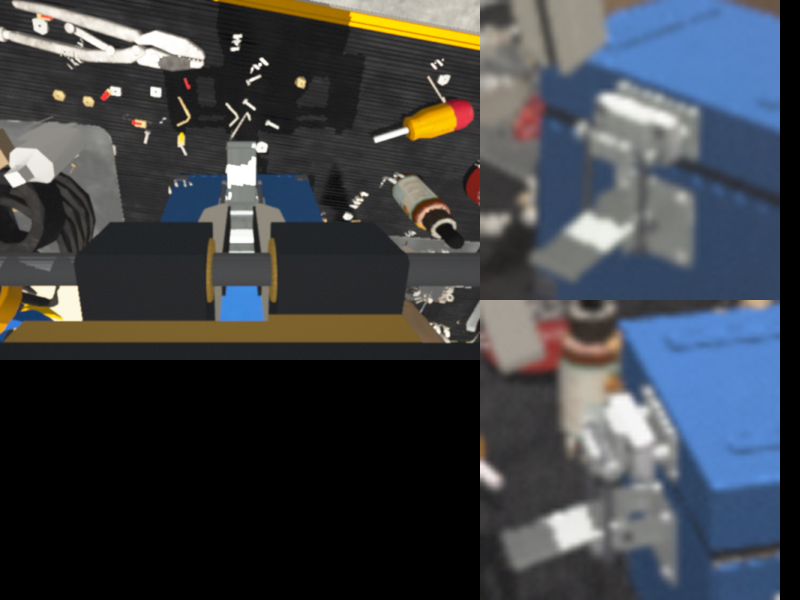

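Call:
servo_tool:
  targets:
    - [0,0,0,-0.31,0,0.08,0]
    - [0,0,0,0.2,0,0.77,0]
    - [0,0,0,0.2,0,0.77,0]
    - [0,0,0,0.16,0,0.58,0]
    - [0,0,0,0.1,0,0.39,0]
    - [0,0,0,0,0,0,0]

```text
clock: 18.35
tcp_pos: [0.4845, -0.0722, 0.1115]
tcp_rot: [0.129, -0.08, 0.988, 0.007]
force: [-1.1, 0.6, -0.5]
opening: 0.0006
grip_force: 0.0
```

Call:
servo_tool:
  targets:
    - [0,0,0,0.02,0,0.08,0]
    - [0,0,0,0.02,0,0.08,0]
    - [0,0,0,0.02,0,0.08,0]

```text
clock: 18.65
tcp_pos: [0.4846, -0.0725, 0.1065]
tcp_rot: [0.13, -0.08, 0.988, 0.007]
force: [0.4, 0.5, -0.5]
opening: 0.0004
grip_force: 0.0
```

Call:
servo_tool:
  targets:
    - [0,0,0,0.1,0,0.39,0]
    - [0,0,0,0.05,0,0.2,0]
    - [0,0,0,0.03,0,0.1,0]
    - [0,0,0,0,0,0,0]

```text
clock: 19.05
tcp_pos: [0.4838, -0.0729, 0.0894]
tcp_rot: [0.129, -0.079, 0.988, 0.007]
force: [-0.3, 0.4, -0.1]
opening: 0.0004
grip_force: 0.0
```

Call:
servo_tool:
  targets:
    - [0,0,0,0.02,0,0.08,0]
    - [0,0,0,0.02,0,0.08,0]
    - [0,0,0,0,0,0,0]

```text
clock: 19.35
tcp_pos: [0.4835, -0.0728, 0.0853]
tcp_rot: [0.129, -0.08, 0.988, 0.007]
force: [-0.6, 0.7, 1.6]
opening: 0.0008
grip_force: 0.0
```

```bash
python3 -c "
from h import *
print(ctrl.read_state()['q'].round(3))"
```

```text
[ 0.399  0.541 -0.459  2.416  1.725  0.191  0.057]
```

Call:
servo_tool:
  targets:
    - [0,0,0,0.04,0,0.07,0]
    - [0,0,0,0.04,0,0.07,0]
    - [0,0,0,0.04,0,0.07,0]
    - [0,0,0,0,0,0,0]

```text
clock: 19.75
tcp_pos: [0.4817, -0.0731, 0.0793]
tcp_rot: [0.129, -0.08, 0.988, 0.007]
force: [0.9, 0.4, 0.7]
opening: -0.0003
grip_force: 0.0
```

Call:
servo_tool:
  targets:
    - [0,0,0,0.04,0,0.07,0]
    - [0,0,0,0.04,0,0.07,0]
    - [0,0,0,0.04,0,0.07,0]
    - [0,0,0,0,0,0,0]

```text
clock: 20.15
tcp_pos: [0.4802, -0.0734, 0.0734]
tcp_rot: [0.129, -0.08, 0.988, 0.007]
force: [0.6, -0.3, -0.1]
opening: 0.0002
grip_force: 0.0
```

```bash
python3 -c "
from h import *
print(ctrl.read_state()['q'].round(3))"
```

```text
[ 0.454  0.581 -0.539  2.427  1.818  0.252 -0.034]
```

Call:
servo_tool:
  targets:
    - [0,0,0,0.03,0,0.08,0]
    - [0,0,0,0.03,0,0.08,0]
    - [0,0,0,0,0,0,0]

```text
clock: 20.45
tcp_pos: [0.4803, -0.0734, 0.0693]
tcp_rot: [0.129, -0.08, 0.988, 0.007]
force: [0.2, -0.4, 1.0]
opening: 0.0005
grip_force: 0.7
```

Call:
servo_tool:
  targets:
    - [0,0,0,0.03,0,0.08,0]
    - [0,0,0,0.02,0,0.08,0]
    - [0,0,0,0,0,0,0]

```text
clock: 20.75
tcp_pos: [0.4801, -0.0734, 0.0652]
tcp_rot: [0.129, -0.08, 0.988, 0.007]
force: [0.5, -0.3, 3.7]
opening: 0.0007
grip_force: 1.5
```

Call:
servo_tool:
  targets:
    - [0,0,0,0,0,0.11,0]
    - [0,0,0,0,0,0.11,0]
    - [0,0,0,-0.01,0,0.11,0]
    - [0,0,0,0,0,0,0]

```text
clock: 21.15
tcp_pos: [0.4822, -0.0731, 0.0573]
tcp_rot: [0.129, -0.08, 0.988, 0.007]
force: [-0.7, 0.3, 6.2]
opening: 0.0002
grip_force: 2.7
```

Call:
servo_tool:
  targets:
    - [0,0,0,-0.03,0,0.11,0]
    - [0,0,0,-0.03,0,0.11,0]
    - [0,0,0,0,0,0,0]

```text
clock: 21.45
tcp_pos: [0.4845, -0.0727, 0.0523]
tcp_rot: [0.129, -0.08, 0.988, 0.007]
force: [-2.2, 1.0, 7.0]
opening: 0.0004
grip_force: 2.7
```

Call:
servo_tool:
  targets:
    - [0,0,0,-0.03,0,0.11,0]
    - [0,0,0,-0.06,0,0.1,0]
    - [0,0,0,-0.06,0,0.1,0]
    - [0,0,0,0,0,0,0]

```text
clock: 21.85
tcp_pos: [0.4896, -0.0719, 0.0455]
tcp_rot: [0.128, -0.08, 0.988, 0.007]
force: [-1.7, -0.1, 3.2]
opening: 0.0002
grip_force: 1.8
```

Call:
servo_tool:
  targets:
    - [0,0,0,-0.06,0,0.09,0]
    - [0,0,0,-0.07,0,0.08,0]
    - [0,0,0,0,0,0,0]
    - [0,0,0,0,0,0,0]

```text
clock: 22.25
tcp_pos: [0.4945, -0.0712, 0.0425]
tcp_rot: [0.129, -0.08, 0.988, 0.007]
force: [-1.2, 1.2, 0.3]
opening: 0.0004
grip_force: 0.9
```

```bash
python3 -c "
from h import *
print(ctrl.read_state()['q'].round(3))"
```

```text
[ 0.488  0.677 -0.612  2.41   1.918  0.346 -0.126]
```

```bash
python3 - <<'E'
from h import *
b=snap('side','d7');a=snap('scene','s7')
for n,s,old,boxes in (('side',b,'d6',[(300,262,345,290),(300,290,345,312)]),('scene',a,'s6',[(352,240,385,268),(352,268,385,290)])):
    o=cv2.imread(f'pics/{old}.png',0).astype(np.float32);g=cv2.cvtColor(s['img'],cv2.COLOR_BGR2GRAY).astype(np.float32)
    for x0,y0,x1,y1 in boxes:
        best=[]
        t=cv2.resize(o[y0:y1,x0:x1],None,fx=8,fy=8,interpolation=cv2.INTER_CUBIC)
        r=cv2.resize(g[y0-5:y1+5,x0-5:x1+5],None,fx=8,fy=8,interpolation=cv2.INTER_CUBIC)
        m=cv2.matchTemplate(r,t,cv2.TM_CCOEFF_NORMED);_,v,_,l=cv2.minMaxLoc(m);print(n,(l[0]-40)/8,(l[1]-40)/8,round(v,3))
w=dict(np.load('pics/d7.npz'))
F=np.array([.5359,-.0627,0]);X=np.array([.986,.164,0]);Y=np.array([-.164,.986,0])
for l in (.04,.015): print([np.round(proj(c,F-Y*.05+np.array([0,0,.125+.105*l])),2) for c in (b,a)])
E
```

```text
side -0.25 1.25 0.964
side 0.0 0.0 0.984
scene 5.0 -0.25 0.264
scene 0.25 0.25 0.908
[array([310.26, 266.52]), array([364.11, 246.25])]
[array([310.27, 267.84]), array([364.05, 247.59])]
```

Call:
servo_tool:
  targets:
    - [0,0,0,-0.08,0,0.07,0]
    - [0,0,0,-0.08,0,0.05,0]
    - [0,0,0,-0.08,0,0.05,0]
    - [0,0,0,0,0,0,0]

```text
clock: 22.75
tcp_pos: [0.5017, -0.0703, 0.04]
tcp_rot: [0.129, -0.08, 0.988, 0.007]
force: [-0.8, -0.7, 0.6]
opening: 0.0005
grip_force: 0.6
```

Call:
servo_tool:
  targets:
    - [0,0,0,-0.08,0,0,0]
    - [0,0,0,-0.08,0,0,0]
    - [0,0,0,0,0,0,0]

```text
clock: 23.05
tcp_pos: [0.5023, -0.0701, 0.0402]
tcp_rot: [0.127, -0.079, 0.989, 0.007]
force: [-9.4, -1.6, -0.8]
opening: 0.0003
grip_force: 4.8
```

Call:
servo_tool:
  targets:
    - [0,0,0,-0.06,0,0,0]
    - [0,0,0,0,0,0,0]

```text
clock: 23.25
tcp_pos: [0.5024, -0.0702, 0.0402]
tcp_rot: [0.126, -0.079, 0.989, 0.007]
force: [-12.8, -3.5, -1.5]
opening: 0.0006
grip_force: 6.5
```

```bash
python3 - <<'E'
from h import *
b=snap('side','d8')
o=cv2.imread('pics/d6.png',0).astype(np.float32);g=cv2.cvtColor(b['img'],cv2.COLOR_BGR2GRAY).astype(np.float32)
x0,y0,x1,y1=300,262,345,290
t=cv2.resize(o[y0:y1,x0:x1],None,fx=8,fy=8,interpolation=cv2.INTER_CUBIC);r=cv2.resize(g[y0-5:y1+5,x0-5:x1+5],None,fx=8,fy=8,interpolation=cv2.INTER_CUBIC)
_,v,_,l=cv2.minMaxLoc(cv2.matchTemplate(r,t,cv2.TM_CCOEFF_NORMED));print((l[0]-40)/8,(l[1]-40)/8,v)
E
```

```text
0.125 1.25 0.9274524450302124
```

Call:
servo_tool:
  targets:
    - [0,0,0,0.4,0,-0.1,0]
    - [0,0,0,0.5,0,-0.13,0]
    - [0,0,0,0.6,0,-0.16,0]
    - [0,0,0,0,0,-0.8,0]
    - [0,0,0,0,0,-0.9,0]
    - [0,0,0,0,0,-0.9,0]
    - [0,0,0,0,0,-0.9,0]
    - [0,0,0,0,0,0,0]

```text
clock: 24.1
tcp_pos: [0.4481, -0.0793, 0.115]
tcp_rot: [0.127, -0.08, 0.989, 0.004]
force: [-0.4, -0.5, -0.8]
opening: 0.0003
grip_force: 0.0
```

```bash
python3 - <<'E'
from h import *
b=snap('side','d9');a=snap('scene','s9');st=ctrl.read_state();print(st['tcp_pos'],st['force'])
F=np.array([.5359,-.0627,0]);X=np.array([.986,.164,0]);Z=np.array([0,0,1])
for s,n in((a,'scene'),(b,'side')):
  old=cv2.imread(f"pics/{'s6' if n=='scene' else 'd6'}.png")
  for ph in (1.4,.8,.5,.3,.15,0):
    row=[]
    for r in (28,36,44):
      p=F-X*(.019+r*1e-3*np.sin(ph)+.005*np.cos(ph))+Z*(.073-r*1e-3*np.cos(ph)+.005*np.sin(ph))
      u,v=map(round,proj(s,p)); row.append((u,v,s['img'][v,u].tolist(),old[v,u].tolist()))
    print(n,ph,row)
E
```

```text
[ 0.44812069 -0.07912102  0.11347478] [-0.74005245 -0.00177139  0.269945  ]
scene 1.4 [(325, 274, [100, 73, 54], [231, 238, 236]), (322, 276, [100, 71, 52], [137, 144, 141]), (319, 278, [99, 71, 52], [116, 121, 119])]
scene 0.8 [(327, 281, [103, 93, 86], [102, 84, 72]), (325, 285, [97, 69, 51], [99, 70, 51]), (323, 288, [98, 71, 52], [98, 71, 53])]
scene 0.5 [(329, 283, [118, 123, 122], [96, 69, 49]), (327, 287, [103, 95, 87], [97, 69, 50]), (326, 291, [104, 91, 82], [97, 70, 52])]
scene 0.3 [(331, 284, [119, 124, 123], [97, 69, 50]), (330, 288, [119, 124, 122], [97, 70, 50]), (329, 292, [117, 120, 118], [96, 69, 50])]
scene 0.15 [(332, 284, [120, 126, 124], [98, 69, 50]), (331, 288, [118, 124, 122], [99, 71, 52]), (331, 292, [120, 125, 122], [97, 70, 51])]
scene 0 [(333, 283, [121, 126, 124], [99, 70, 51]), (333, 287, [121, 126, 124], [98, 70, 51]), (333, 291, [121, 126, 124], [96, 68, 49])]
side 1.4 [(278, 283, [56, 55, 56], [227, 229, 228]), (273, 284, [60, 59, 61], [119, 121, 121]), (269, 286, [63, 61, 63], [118, 120, 119])]
side 0.8 [(280, 290, [53, 52, 54], [53, 52, 53]), (277, 293, [58, 56, 59], [57, 55, 57]), (275, 296, [56, 54, 57], [57, 55, 57])]
side 0.5 [(284, 292, [52, 50, 52], [50, 49, 49]), (282, 296, [56, 54, 56], [58, 56, 58]), (280, 299, [49, 48, 49], [50, 48, 49])]
side 0.3 [(286, 293, [47, 45, 47], [48, 45, 47]), (285, 297, [48, 47, 47], [50, 49, 48]), (284, 300, [54, 52, 54], [54, 53, 54])]
side 0.15 [(288, 294, [79, 80, 80], [47, 46, 49]), (288, 297, [88, 88, 88], [45, 43, 44]), (287, 301, [66, 64, 65], [55, 55, 56])]
side 0 [(290, 294, [113, 115, 114], [52, 52, 52]), (291, 297, [115, 117, 115], [53, 50, 54]), (291, 301, [121, 124, 124], [54, 52, 53])]
```

```bash
python3 -c "
from h import *
print(workorder.finish_job())"
```

```text
the job is handed in; nothing more can be done
None
```

The tool case is shut and the job is handed in: the lid is drawn down on its seal by the hooked latch and, as far as the cameras show, the lever is home; no verdict was returned on hand-in.

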